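# Start the fume cabinet and raise its sash to the working-height mark

## Task

Get the bench-top fume cabinet ready for work. First press the fan rocker on its console over to on (the far half, with the bar on it), then push the counterweighted sash up with the fingertips from beneath its lip until its lower edge is level with the arrow on the right-hand post, and leave it standing there. Only push the sash, do not grip it, do not raise it before the fan is on, and leave everything else where it stands.

Things in the scene. Friction and masses are not known exactly. Their poses are not given: they have to be found in the camera images.
- hood: the fume cabinet, fixed on the table: clear box between two tall aluminium front posts; 225 deep, 320 wide, 554 mm high. Origin: on the table top, 150 mm behind its post fronts; x points to its back, y to the left (seen from the robot), z up. Posts at y = +-128 to +-160 mm, belts out to +-180. Grey switch console in front of the left post: x = -305 to -215 mm, y = 180 to 256 mm, up to 70 mm high
- sash (a joint): height of the sliding sash above its lowest position, in m (0 to 0.235); the lower edge of the sash stands 35 mm + this value above the table. It starts ajar by a few centimetres. It is balanced by counterweights and stays where it is left; it moves with about 2 to 5 N
- sash_lip (a point): middle of the front lower edge of the sash's finger lip: aluminium, 230 mm wide along the cabinet's y, 8 mm thick, jutting 28 mm in front of the posts, its rounded front 4 mm in front of this point. Axes as the cabinet's. Beneath is free space to the table, behind the post fronts to the 24 mm high pan. Thin black rubber lies on its top and on the inside of the bottom rail, not to be touched
- mark_line (a point): tip of the black arrow on the white label (30 x 32 mm) on the front of the right-hand post; it points at the sash. The arrow's height is the height for the lower edge of the sash; it differs from case to case
- fan_switch (a joint): the fan's rocker switch: about -0.13 rad = off (far half raised), about +0.13 rad = on (far half pressed down). It needs about 3 to 4 N on the middle of the far half and stays where it is left, so press it fully home
- switch_far (a point): middle of the top of the rocker's far half, the one with the bar, where it is pressed; 15 mm behind the rocker's pivot. The rocker is white, 52 mm from front to back and 42 mm wide, on a console that slopes 12 degrees up towards the back; a press moves this point 4 mm down
- flask_100: conical glass flask 64 mm across, 106 mm high, stands inside the cabinet; origin: centre of its underside
- beaker_100: glass beaker 56 mm across, 68 mm high, stands inside the cabinet; origin: centre of its underside
- vial_1: small vial with a white cap, 25 mm across, 47 mm high, on the table in front and to the right; origin: centre of its underside
- vial_2: small vial with a red cap, 25 mm across, 47 mm high, on the table in front and to the right; origin: centre of its underside
- beaker_50: small glass beaker, 48 mm across, 56 mm high, on the table in front and to the right; origin: centre of its underside
- timer: white digital timer, 60 x 62 x 18 mm, on the cabinet's 14 mm high side ledge behind the console; origin: centre of its underside

How it is judged (in metres and radians):
On the way, in this order (a step that is already met when the one before it is completed fails the run):
1. the fan is switched on (value of joint fan_switch above 0.07 rad), for 0.2 s.
2. the sash, pushed up, has come level with the mark (z of sash_lip in the frame of mark_line between -0.01 and 0.01 m), for 0.2 s.
At the end, for the whole second after the job is handed in: The fan rocker is on (far half down) and the sash stands still by itself with its lower edge within 10 mm of the height of the arrow's tip (all of step 2 and velocity of joint sash between -0.005 and 0.005 m/s and value of joint fan_switch above 0.07 rad); the robot touches nothing.
It fails at once if the sash is raised more than 10 mm while the fan is off (value of joint fan_switch below 0 rad and distance of sash_lip from where it was at the start of the episode above 0.01 m).
It fails at once if the sash is gripped: a finger bears on the top of its lip or on the inside of its bottom rail (contact force between the fingers and sash_c0 above 1 N or contact force between the fingers and sash_c1 above 1 N).
It fails at once if another thing is shoved or lifted from its place (more than 20 mm) (distance of any of flask_100, beaker_100, vial_1, vial_2, beaker_50, timer from where it was at the start of the episode above 0.02 m).
It also fails if it takes over 48 s, if anything falls off the work surface, if the arm or the gripper's body presses on something with over 40 N, if the wrist force passes 120 N, or if a joint passes its speed limit or range.

## Robot

A 7-joint arm with a two-finger parallel gripper is mounted at the origin on a cart in front of the work surface, level with it; the furniture and walls round the work are solid. World frame = base frame: x ahead of the robot, y to its left, z up, the work surface at z = 0. Lengths are in mm, angles in rad, forces in N, time in s.
With the tool pointing down it reaches from about 350 to 775 mm from the base axis. Payload 3.1 kg.
Tool frame: the origin (TCP) lies midway between the tips of the shut fingers; the grasp point (between the pads) lies 19 mm behind it; z points along the fingers, y is the line along which they close (so a half turn about z gives the same grasp; the last joint's range is limited). The gripper opens to 85 mm and grips with 20 to 120 N. Pads are 22 mm wide; open, the fingers measure 114 mm over their backs; the gripper's body (76 mm by 85 mm) begins 54 mm behind the grasp point. The pads swing forward as they close: fully open they stand 13 mm farther back than shut.
Start: joints at [1.275, 0.311, 0.014, 1.512, -0.004, 1.319, -0.027], TCP at [138.129, -532.389, 231.304] pointing down, gripper open.
Joint ranges: [-2.7, 2.7], [-0.3, 1.91], [-1.27, 1.3], [0.12, 2.57], [-1.44, 4.58], [0.2, 2.03], [-3.05, 3.05]. Speed limits (rad/s): [2.79, 2.79, 3.14, 3.14, 3.14, 3.14, 3.14].

## Interface

Orientations are given as [roll, pitch, yaw] about the fixed x, y, z axes, in that order (R = Rz(yaw) Ry(pitch) Rx(roll)).
In Python, from station import observe, read_camera, sign_off gives the robot as it stands. The module is installed in compiled form; this text tells all that it offers.
- The arm moves only by the shell command python3 -m jog 'ROWS' [OPENING] [FORCE]. ROWS is JSON, a list that holds one entry, the list of rows, each a list of 4 numbers: the shift along the tool's x, y, z in m, then the turn about the tool's z in rad. In form: [[[x, y, z, spin], ...]]. A call has 1 to 8 rows; each row is the pose to reach, as a shift and turn from the pose commanded when the call began, along the tool's axes at that moment; what a row does not reach only later rows make up. A row lasts 1/8 s, in which the tool goes at most 62.5 mm and 10.7 degrees, less where a joint would pass 70% of its speed; a pose out of reach is approached as far as the arm can. A call with a gripper value outside its range is refused whole. OPENING is the closure, from -1 (fully open) to 1 (shut), so that 0 is half open, set as the call begins (- or left out, the last holds). The fingers move at their own pace and stop on an object; FORCE is the grip in N (left out, the last holds). Time passes only in rows, so rows that repeat a pose let the fingers close. It gives the time, the measured TCP pose, the force, the opening and the grip force at its end, in the units of the state.
- observe(): the state, without advancing time (a new reading comes with each control period).
- read_camera(name): name is "side" or "top"; returns a dict with "frame" (420x560x3 uint8, red, green, blue), "range_z" (420x560 float32, mm along the optical axis (not along the pixel's ray), 0 where there is no reading), "fx", "fy", "cx", "cy" (pixels), "D" ([k1, k2, p1, p2, k3] as OpenCV has them; the pictures are not rectified), "rvec" (rotation vector, rad) and "tvec" (3), from world to camera coordinates, as OpenCV has them. Camera axes: x right, y down, z forward; pixel columns grow to the right and rows downward; lengths in mm; the calibration is good to about 2 mm. A picture is of the moment at which its call begins.
- sign_off(): hands the job in; it is judged then, once.
The state is a dict: "t": time; "joint_pos": joint angles; "qd": joint speeds; "tau": joint torques, N m; "position": TCP position; "eef_rot": TCP orientation; "ft_force": force on the tool from outside, world axes, zero at the start; "torque": the same for the moment, N m; "finger_gap": finger opening in mm; "grasp_force": force on a finger pad.
Only numpy, scipy, OpenCV 4.12 (cv2) and the standard library are available. Lean on these libraries where they do the work, as an engineer would, in place of code of your own. Each camera call takes 0.05 s, during which the arm holds its last target. There are 200 camera calls.

## Working session

There is one attempt and no reset: what is moved stays moved. The work goes in short steps, Python scripts to look and compute and a shell command to move; the robot and the scene stay as the last step left them, time stands still between calls to the robot, and variables do not carry over. Pictures are saved under pics/ and viewed, at most 10 in all, crops included, and the job is handed in when it is done.

```bash
mkdir -p pics; cat > h.py <<'E'
import numpy as np, cv2
from station import observe, read_camera, sign_off
def cam(n):
    c=read_camera(n); c['K']=np.array([[c['fx'],0,c['cx']],[0,c['fy'],c['cy']],[0,0,1.]]); c['D']=np.array(c['D'],float)
    c['R']=cv2.Rodrigues(np.array(c['rvec'],float))[0]; c['t']=np.array(c['tvec'],float).ravel(); return c
def cloud(c):
    h,w=c['range_z'].shape; v,u=np.mgrid[:h,:w]
    p=cv2.undistortPoints(np.stack([u,v],-1).reshape(-1,1,2).astype(np.float64),c['K'],c['D']).reshape(h,w,2)
    z=c['range_z'][...,None].astype(float)
    P=(np.concatenate([p*z,z],-1)-c['t'])@c['R']; P[c['range_z']==0]=np.nan; return P
def proj(c,p): return cv2.projectPoints(np.array(p,float).reshape(-1,1,3),c['R'],c['t'],c['K'],c['D'])[0].reshape(-1,2)
E
python3 - <<'E'
from h import *
import pickle
o=observe(); print({k:np.round(v,3).tolist() for k,v in o.items()})
for n in('side','top'):
    c=cam(n); pickle.dump(c,open(n+'.pkl','wb')); cv2.imwrite(f'pics/{n}0.png',c['frame'][...,::-1]); print(n,(-c['R'].T@c['t']).round(),c['R'].round(2).tolist(),c['fx'])
E
```

```text
{'t': 0.0, 'joint_pos': [1.275, 0.312, 0.014, 1.513, -0.004, 1.319, -0.027], 'qd': [0.001, 0.002, 0.0, 0.0, 0.001, 0.001, 0.001], 'tau': [-0.001, -37.991, 0.146, -23.059, 0.012, 0.014, 0.0], 'position': [137.911, -531.663, 230.21], 'eef_rot': [-3.139, 0.0, 0.254], 'ft_force': [1.079, -0.304, 1.11], 'torque': [-0.025, 0.005, -0.028], 'grasp_force': 0.0, 'finger_gap': 85.169}
side [1367. -565.  649.] [[0.64, 0.77, -0.02], [0.33, -0.3, -0.89], [-0.69, 0.56, -0.45]] 439.16094088514814
top [-13. 107. 928.] [[-0.11, -0.99, -0.01], [-0.78, 0.1, -0.62], [0.62, -0.06, -0.78]] 433.59910304454087
```

View pics/side0.png

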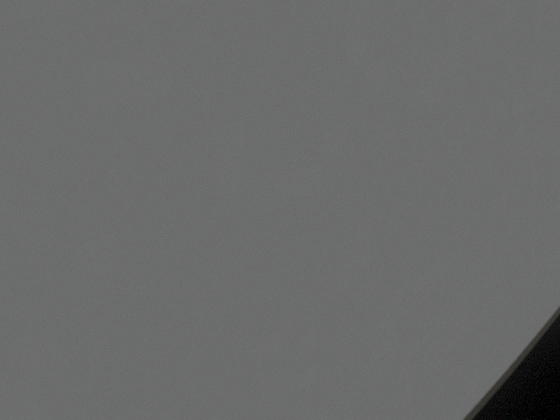

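View pics/top0.png

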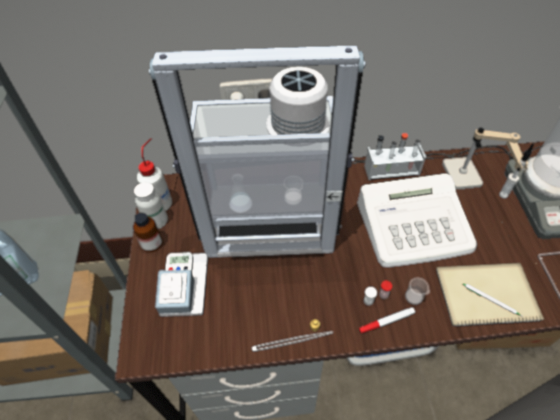

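The side view shows only a wall. The top view shows the cabinet, with posts at u≈200 and 340, the label at about (334,197), the lip at about (270,250) and the console with its rocker at about (173,288).

```bash
python3 - <<'E'
from h import *
import pickle
c=pickle.load(open('top.pkl','rb')); f=c['frame'][...,::-1]; P=cloud(c)
a=cv2.resize(f[180:330,140:250],None,fx=4,fy=4,interpolation=3)
b=cv2.resize(f[175:275,270:360],None,fx=4,fy=4,interpolation=3)
o=np.zeros((600,800,3),np.uint8); o[:,:440]=a; o[:400,440:]=b; cv2.imwrite('pics/crop0.png',o)
for u,v in [(173,283),(173,292),(173,276),(165,305),(190,305),(200,285),(334,197),(329,197),(340,230),(330,245),(205,235),(210,253),(270,252),(270,248),(270,245),(325,253),(330,253),(215,257),(370,296),(387,290),(418,290)]: print(u,v,P[v,u].round())
# post fronts: points high
for v in (80,120,160,200): 
  print(v,[P[v,u].round().tolist() for u in (180,190,200,340,345)])
E
```

```text
173 283 [483. 312.  73.]
173 292 [462. 312.  70.]
173 276 [497. 311.  80.]
165 305 [444. 334.  48.]
190 305 [444. 280.  36.]
200 285 [505. 262.  13.]
334 197 [564. -55. 221.]
329 197 [564. -44. 223.]
340 230 [ 629. -100.    4.]
330 245 [565. -60.  36.]
205 235 [586. 236. 100.]
210 253 [588. 237.  20.]
270 252 [575.  88.  16.]
270 248 [581.  87.  25.]
270 245 [589.  86.  27.]
325 253 [564. -49.   3.]
330 253 [564. -62.   1.]
215 257 [589. 227.  -2.]
370 296 [ 412. -122.   48.]
387 290 [ 422. -164.   47.]
418 290 [ 431. -249.    9.]
80 [[616.0, 216.0, 503.0], [902.0, 242.0, 307.0], [901.0, 218.0, 306.0], [564.0, -42.0, 515.0], [565.0, -51.0, 513.0]]
120 [[584.0, 226.0, 445.0], [744.0, 237.0, 313.0], [746.0, 215.0, 309.0], [565.0, -50.0, 431.0], [566.0, -59.0, 430.0]]
160 [[586.0, 245.0, 349.0], [586.0, 227.0, 347.0], [599.0, 210.0, 331.0], [562.0, -58.0, 334.0], [561.0, -68.0, 334.0]]
200 [[787.0, 322.0, 0.0], [588.0, 248.0, 228.0], [585.0, 227.0, 229.0], [562.0, -69.0, 212.0], [727.0, -133.0, 4.0]]
```

View pics/crop0.png

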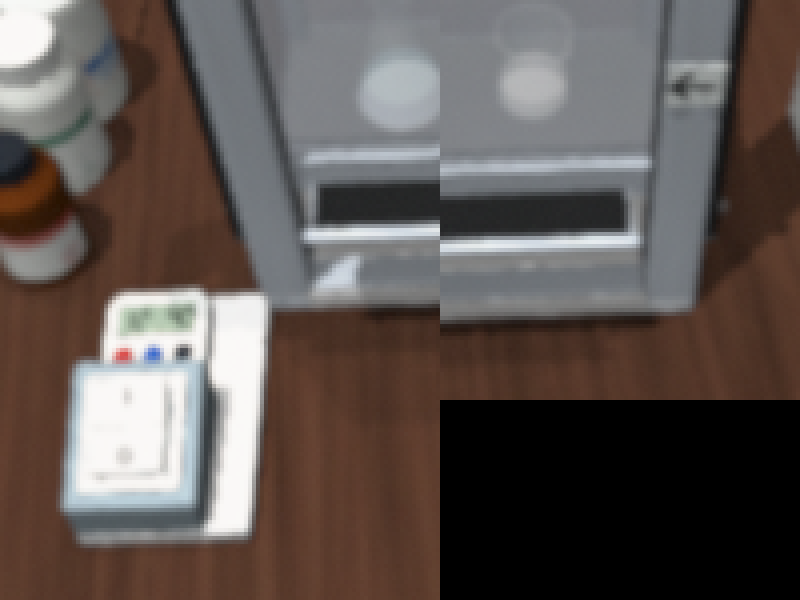

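The crop shows the bar "I" at full-image (172,279), "O" at (171,294), the arrow tip at (327.5,196.5) pointing left, and the lip as the black strip between v≈222 and 234, from u≈216 to 320.

```bash
cat >> h.py <<'E'
def ray(c,uv,n,d):  # intersect pixel ray with plane n.p=d
    q=cv2.undistortPoints(np.array(uv,float).reshape(-1,1,2),c['K'],c['D']).reshape(-1,2)
    r=np.c_[q,np.ones(len(q))]@c['R']; o=-c['R'].T@c['t']; s=(d-n@o)/(r@n); return o+s[:,None]*r
E
python3 - <<'E'
from h import *
import pickle
c=pickle.load(open('top.pkl','rb')); P=cloud(c); X=P.reshape(-1,3)
# post front plane
m=(X[:,2]>40)&(X[:,2]<450)&(X[:,0]<600)&(X[:,0]>550)&(((X[:,1]>215)&(X[:,1]<250))|((X[:,1]>-75)&(X[:,1]<-35)))
Q=X[m]
for i in range(6):
    A=np.linalg.lstsq(np.c_[Q[:,1],np.ones(len(Q))],Q[:,0],rcond=None)[0]; r=Q[:,0]-np.c_[Q[:,1],np.ones(len(Q))]@A; Q=Q[abs(r)<max(3,1.5*r.std())]
print(len(Q),A,r.std()); yaw=-np.arctan(A[0]); print('yaw',yaw)
n=np.array([np.cos(yaw),np.sin(yaw),0]); ny=np.array([-np.sin(yaw),np.cos(yaw),0])
d=A[1]*np.cos(yaw)
yl=Q[Q[:,1]>100]@ny; yr=Q[Q[:,1]<100]@ny; print('post y',np.percentile(yl,[1,99]),np.percentile(yr,[1,99]))
yc=(yl.max()+yr.min())/2; 
lp=ray(c,[(327.5,196.5)],n,d)[0]; print('arrow',lp, 'hood y',lp@ny-yc)
O=(d+150)*n+yc*ny; print('O',O)
def loc(p): return np.c_[(p-O)@n,(p-O)@ny,p[:,2]]
for u in(225,270,312):
  print(u,[(v,loc(P[v,u][None])[0].round().tolist()) for v in range(210,258,2)])
w=P[270:310,155:195].reshape(-1,3)
L=loc(P[265:312,150:200].reshape(-1,3)).reshape(47,50,3)
print(L[:,22].round().tolist())
ns=np.array([-np.sin(np.radians(12)),0,np.cos(np.radians(12))]); 
print('bar,O on 72 plane',loc(ray(c,[(171.8,278.8),(171,293.8)],np.array([0,0,1.]),72)),P[279,172],P[294,171])
np.savez('hood.npz',O=O,n=n,ny=ny,yaw=yaw)
E
```

```text
4098 [7.56152451e-02 5.68245186e+02] 1.096138671033678
yaw -0.07547162331279433
post y [260.63848121 291.97590676] [-26.75053272   4.15506729]
arrow [565.11977292 -41.33310736 223.94505755] hood y -131.2186582350009
O [724.58666457  78.20202026   0.        ]
225 [(210, [-134.0, 93.0, 171.0]), (212, [-137.0, 93.0, 167.0]), (214, [-137.0, 94.0, 160.0]), (216, [-135.0, 95.0, 151.0]), (218, [-138.0, 96.0, 147.0]), (220, [-138.0, 96.0, 140.0]), (222, [-141.0, 97.0, 136.0]), (224, [-139.0, 98.0, 126.0]), (226, [-142.0, 98.0, 122.0]), (228, [-147.0, 98.0, 121.0]), (230, [-155.0, 98.0, 124.0]), (232, [-160.0, 97.0, 124.0]), (234, [-166.0, 97.0, 124.0]), (236, [-170.0, 97.0, 122.0]), (238, [-176.0, 97.0, 122.0]), (240, [-177.0, 97.0, 116.0]), (242, [-120.0, 111.0, 25.0]), (244, [-125.0, 111.0, 23.0]), (246, [-134.0, 110.0, 27.0]), (248, [-140.0, 110.0, 27.0]), (250, [-144.0, 110.0, 24.0]), (252, [-148.0, 110.0, 22.0]), (254, [-150.0, 111.0, 16.0]), (256, [-150.0, 112.0, 6.0])]
270 [(210, [-134.0, -7.0, 165.0]), (212, [-136.0, -7.0, 160.0]), (214, [-134.0, -7.0, 151.0]), (216, [-135.0, -7.0, 1
[... 1930 characters left out ...]
0], [-275.0, 216.0, 71.0], [-278.0, 216.0, 71.0], [-278.0, 216.0, 68.0], [-282.0, 215.0, 70.0], [-284.0, 215.0, 70.0], [-286.0, 215.0, 69.0], [-287.0, 216.0, 66.0], [-289.0, 216.0, 64.0], [-287.0, 218.0, 57.0], [-289.0, 218.0, 55.0], [-291.0, 218.0, 55.0], [-292.0, 218.0, 52.0], [-294.0, 218.0, 50.0], [-296.0, 218.0, 50.0], [-298.0, 218.0, 48.0], [-301.0, 218.0, 49.0], [-303.0, 218.0, 48.0], [-303.0, 218.0, 45.0], [-302.0, 220.0, 37.0], [-304.0, 220.0, 37.0], [-303.0, 222.0, 29.0], [-304.0, 222.0, 26.0]]
bar,O on 72 plane [[-247.34040849  219.45705587   72.        ]
 [-284.90718497  216.69446694   72.        ]] [490.99897764 314.00419617  76.95193997] [457.26432898 316.15264713  70.30513124]
```

Everything measured fits the given sizes: the posts span 319 mm, the arrow is at z≈224, the lip underside is at about 114 and the bar is at about (492,313,78). The arm is over to the right, so I'll bring it round in front of the cabinet, turning the closing line to the cabinet's x as I go.

```bash
python3 -m jog '[[[0.038,-0.026,0,-0.15],[0.076,-0.053,0,-0.31],[0.114,-0.079,0,-0.46],[0.152,-0.106,0,-0.62],[0.190,-0.132,0,-0.78],[0.229,-0.158,0,-0.93],[0.267,-0.185,0,-1.09],[0.305,-0.211,0,-1.24]]]'
python3 -c "
from h import *;import json;o=observe();print(np.round(o['joint_pos'],2),o['ft_force'])"
```

```text
t: 1.1
position: [380.8, -250.1, 230.9]
eef_rot: [-3.141, -0.0, 1.499]
ft_force: [1.2, 1.1, -1.4]
finger_gap: 85.4
grasp_force: 0.0
[ 0.9   0.14 -0.4   1.74  0.06  1.27  0.42] [ 1.22994465  1.08103116 -1.39227171]
```

```bash
python3 -m jog '[[[0.05,0.001,0,0],[0.1,0.002,0,0],[0.155,0.003,0,0],[0.21,0.004,0,0],[0.26,0.005,0,0],[0.311,0.006,0,0]]]'
python3 - <<'E'
from h import *
o=observe();print(np.round(o['joint_pos'],2),o['position'])
c=cam('top'); cv2.imwrite('pics/g1.png',cv2.resize(c['frame'][100:400,120:520][...,::-1],None,fx=2,fy=2))
import pickle;pickle.dump(c,open('g1.pkl','wb'))
s=cam('side')['range_z'];print(np.median(s))
E
```

```text
t: 1.85
position: [409.9, 59.4, 231.1]
eef_rot: [3.142, 0.001, 1.493]
ft_force: [0.3, 0.5, -0.1]
finger_gap: 85.9
grasp_force: 0.0
[ 0.5   0.07 -0.72  1.82  0.05  1.27 -0.31] [409.88416717  59.41837748 231.0944732 ]
519.24243
```

View pics/g1.png

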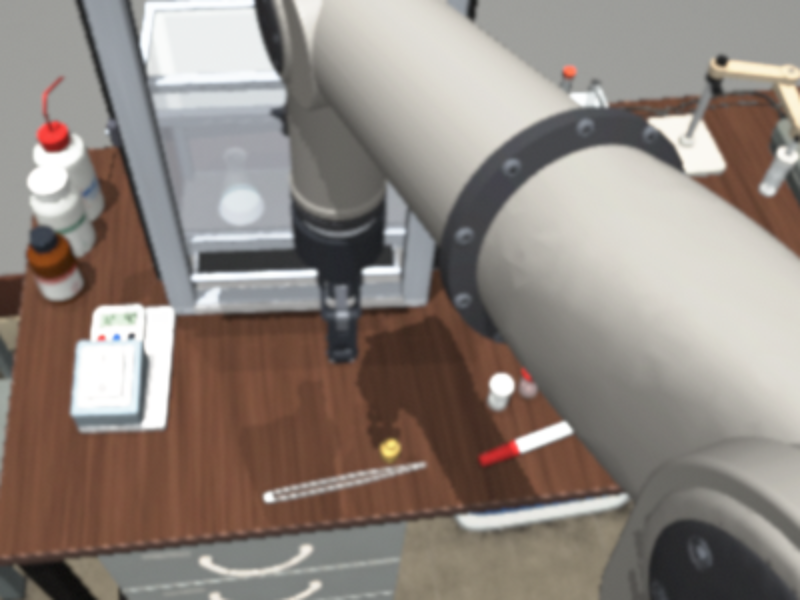

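Nothing is touching. The gripper is in front of the cabinet at about (340,300) in the crop, seen edge-on. I'll go above the switch and turn it so the camera sees the fingers in profile.

```bash
python3 -m jog '[[[0.032,0.006,0,0.186],[0.064,0.013,0,0.372],[0.096,0.019,0,0.558],[0.128,0.026,0,0.744],[0.16,0.032,0,0.93],[0.192,0.04,0,1.116],[0.224,0.045,0,1.3],[0.255,0.051,0,1.487]]]'
python3 -m jog '[[[0,0,0,0],[0,0,0,0]]]'
python3 - <<'E'
from h import *
o=observe();print(np.round(o['joint_pos'],2),o['position'],o['eef_rot'])
c=cam('top'); import pickle;pickle.dump(c,open('g2.pkl','wb'))
u,v=proj(c,o['position'])[0].astype(int);print(u,v); u=max(u,70)
cv2.imwrite('pics/g2.png',cv2.resize(c['frame'][v-110:v+30,u-70:u+70][...,::-1],None,fx=4.2,fy=4.2,interpolation=3))
P=cloud(c)
for y in range(v-90,v+4,4):
    print(y,[tuple(P[y,x].round().astype(int)) if np.isfinite(P[y,x,0]) else 0 for x in range(u-40,u+41,6) if P[y,x,0]<560 and P[y,x,2]>150])
E
```

```text
t: 2.95
position: [481.1, 308.3, 230.5]
eef_rot: [3.14, 0.001, 0.004]
ft_force: [1.0, -0.0, 0.8]
finger_gap: 85.7
grasp_force: 0.0
t: 3.2
position: [480.8, 307.0, 230.6]
eef_rot: [3.14, 0.001, 0.011]
ft_force: [0.1, -0.4, -0.8]
finger_gap: 85.1
grasp_force: 0.0
[-0.17  0.42 -0.62  1.43  0.25  1.37 -2.35] [480.80113403 306.96627812 230.62978242] [3.13958178e+00 9.29604873e-04 1.14513880e-02]
158 244
154 [(np.int64(449), np.int64(296), np.int64(504)), (np.int64(452), np.int64(289), np.int64(500)), (np.int64(457), np.int64(283), np.int64(494)), (np.int64(463), np.int64(277), np.int64(488)), (np.int64(474), np.int64(272), np.int64(477)), (np.int64(306), np.int64(181), np.int64(628)), (np.int64(295), np.int64(173), np.int64(637)), (np.int64(272), np.int64(163), np.int64(659)), (np.int64(268), np.int64(157), np.int64(662))]
158 [(np.int64(449), np.int64(299), np.int64(497)), (np.int64(452), np.int64(292), np.int64(493)), (np.int64(455), np.int64(285), np.int64(489)), (np.int64(464), np.int64(279), np.int64(479)), (np.int64(471), np.int64(273), np.int64(471)), (np.int64(303), np.int64(175),
[... 7277 characters left out ...]
np.int64(295)), (np.int64(492), np.int64(250), np.int64(267))]
230 [(np.int64(475), np.int64(364), np.int64(295)), (np.int64(469), np.int64(351), np.int64(302)), (np.int64(466), np.int64(339), np.int64(303)), (np.int64(472), np.int64(258), np.int64(282)), (np.int64(481), np.int64(250), np.int64(268))]
234 [(np.int64(467), np.int64(354), np.int64(292)), (np.int64(478), np.int64(348), np.int64(276)), (np.int64(473), np.int64(261), np.int64(268)), (np.int64(477), np.int64(251), np.int64(262))]
238 [(np.int64(474), np.int64(360), np.int64(271)), (np.int64(471), np.int64(348), np.int64(273)), (np.int64(472), np.int64(263), np.int64(256))]
242 [(np.int64(470), np.int64(352), np.int64(262))]
246 []
```

View pics/g2.png

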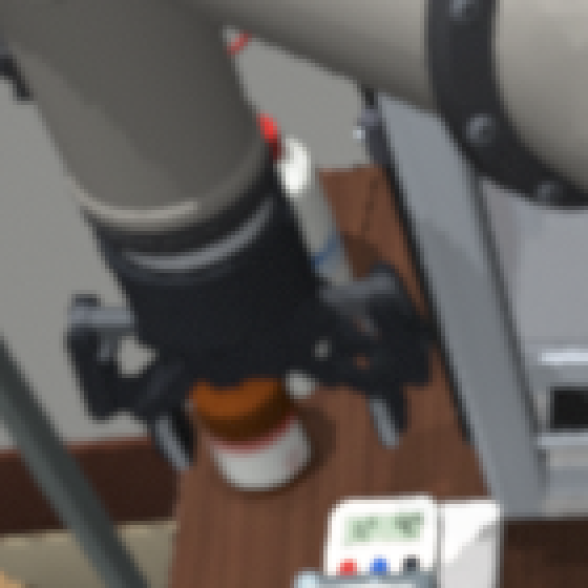

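In profile, the open gripper's knuckles form a shelf about 117 mm above the TCP, running 40–65 mm out from the axis. That shelf can go under the lip even though the tool only points down. First I'll shut the fingers and press the switch.

```bash
python3 -m jog '[[[0.011,-0.006,0.03,0],[0.011,-0.006,0.06,0],[0.011,-0.006,0.09,0],[0.011,-0.006,0.115,0],[0.011,-0.006,0.13,0],[0.011,-0.006,0.13,0],[0.011,-0.006,0.13,0],[0.011,-0.006,0.13,0]]]' 1 20
python3 -m jog '[[[0,0,0.008,0],[0,0,0.014,0],[0,0,0.018,0],[0,0,0.022,0],[0,0,0.024,0]]]'
```

```text
t: 4.25
position: [492.3, 315.1, 102.6]
eef_rot: [-3.14, -0.002, 0.011]
ft_force: [-0.4, -0.4, -0.5]
finger_gap: -0.1
grasp_force: 0.0
t: 4.88
position: [492.8, 314.4, 77.7]
eef_rot: [-3.141, -0.002, 0.011]
ft_force: [2.1, -0.8, 3.3]
finger_gap: -0.0
grasp_force: 1.5
```

Contact at z≈78, as measured. I'll press on in small steps.

```bash
python3 -m jog '[[[0,0,0.003,0],[0,0,0.005,0],[0,0,0.006,0]]]'
python3 -m jog '[[[0,0,0.002,0],[0,0,0.003,0]]]'
```

```text
t: 5.25
position: [493.1, 314.7, 73.4]
eef_rot: [-3.141, -0.003, 0.01]
ft_force: [-1.1, -3.3, 13.4]
finger_gap: 0.6
grasp_force: 6.8
t: 5.5
position: [493.3, 314.8, 73.0]
eef_rot: [3.142, -0.005, 0.01]
ft_force: [-2.8, -6.1, 26.3]
finger_gap: 0.1
grasp_force: 12.9
```

```bash
python3 -m jog '[[[0,0,-0.03,0],[0,0,-0.08,0],[-0.005,0.036,-0.1,-0.18],[-0.01,0.072,-0.1,-0.36],[-0.015,0.11,-0.1,-0.54],[-0.02,0.145,-0.1,-0.72],[-0.026,0.18,-0.1,-0.9],[-0.032,0.217,-0.1,-1.08]]]' -1
python3 -m jog '[[[0,0,0,-0.18],[0,0,0,-0.36],[0,0,0,-0.404],[0,0,0,-0.404],[0,0,0,-0.404]]]'
python3 - <<'E'
from h import *
h=np.load('hood.npz');o=observe();print(np.round(o['joint_pos'],2),np.round(o['position'],1))
p=o['position']-h['O'];print('local',p@h['n'],p@h['ny'],'yaw err',o['eef_rot'][2]-(np.pi/2+h['yaw']))
c=cam('top');P=cloud(c);L=P[262:312,165:180].reshape(50,15,3)-h['O']
x=L@h['n'];m=(x>-289)&(x<-240)
for a in range(-290,-235,6):
    k=(x>a)&(x<a+6); print(a,np.nanmedian(L[...,2][k]).round(1))
cv2.imwrite('pics/w.png',cv2.resize(c['frame'][:,80:440][...,::-1],None,fx=1.4,fy=1.4))
E
```

```text
t: 6.5
position: [460.4, 96.8, 167.5]
eef_rot: [-3.139, 0.001, 1.098]
ft_force: [-0.2, 0.1, -0.6]
finger_gap: 85.4
grasp_force: 0.0
t: 7.12
position: [461.4, 97.4, 167.9]
eef_rot: [-3.14, -0.0, 1.495]
ft_force: [0.8, 0.3, -0.2]
finger_gap: 85.4
grasp_force: 0.0
[ 0.5   0.32 -0.92  1.79  0.28  1.17 -0.58] [461.4  97.4 167.9]
local -263.88894993846316 -0.6578245947284816 yaw err -0.00041279924368864407
-290 67.0
-284 72.4
-278 73.0
-272 73.0
-266 73.0
-260 73.5
-254 73.8
-248 75.3
-242 73.8
-236 66.2
```

View pics/w.png

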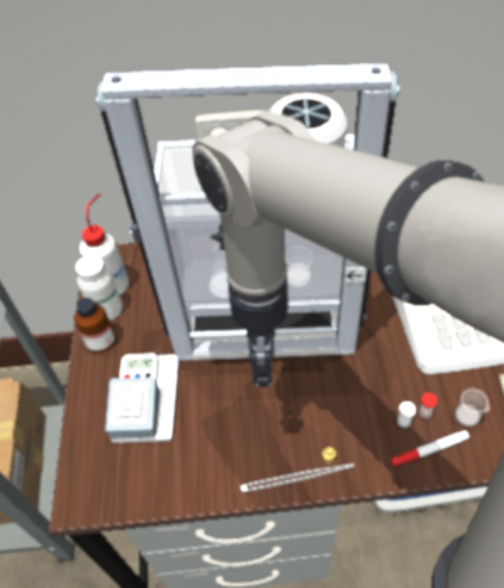

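The rocker's profile is now nearly flat (z≈73–75 front to back, where it rose steeply before), so the fan is on. The arm stands clear in front of the sash at about (260,350). I'll back off 10 mm and go down low.

```bash
python3 -m jog '[[[0,-0.01,0.02,0],[0,-0.01,0.05,0],[0,-0.01,0.08,0],[0,-0.01,0.11,0],[0,-0.01,0.14,0],[0,-0.01,0.155,0],[0,-0.01,0.163,0],[0,-0.01,0.163,0]]]'
python3 -m jog '[[[0,0,0.004,0],[0,0,0.007,0],[0,0,0.009,0],[0,0,0.009,0]]]'
```

```text
t: 8.18
position: [452.3, 98.1, 5.5]
eef_rot: [3.141, -0.0, 1.495]
ft_force: [-0.7, 1.0, 0.3]
finger_gap: 85.8
grasp_force: 0.0
t: 8.68
position: [452.0, 97.8, -3.8]
eef_rot: [-3.141, 0.0, 1.495]
ft_force: [-0.4, -1.1, 0.1]
finger_gap: 85.1
grasp_force: 0.0
```

```bash
python3 -m jog '[[[0,0,0.002,0],[0,0,0.004,0],[0,0,0.004,0]]]'
python3 - <<'E'
from h import *
h=np.load('hood.npz');o=observe();T=o['position'];print(T,o['ft_force'])
c=cam('top');P=cloud(c).reshape(-1,3);D=P-T;x=D@h['n'];y=D@h['ny'];z=P[:,2]
for a in range(-84,-20,4):
    k=(x>a)&(x<=a+4)&(abs(y)<14)&(z>40)&(z<160); print(a,k.sum(),np.percentile(z[k],[50,90,98]).round(1) if k.any() else '')
Q=P-h['O'];lx=Q@h['n'];ly=Q@h['ny'];k=(lx>-174)&(lx<-155)&(abs(ly)>40)&(abs(ly)<110)&(z>60)&(z<200);print('lip top',k.sum(),np.median(z[k]))
E
```

```text
t: 9.05
position: [451.8, 97.9, -7.9]
eef_rot: [-3.141, 0.0, 1.495]
ft_force: [0.2, -0.5, 0.1]
finger_gap: 85.7
grasp_force: 0.0
[451.83828439  97.89101281  -7.92678086] [ 0.21631574 -0.5395585   0.12073843]
-84 0 
-80 0 
-76 18 [60.7 63.8 66.1]
-72 78 [ 81.2  93.  103.4]
-68 81 [ 99.4 110.1 112.6]
-64 30 [110.4 112.2 113.7]
-60 18 [110.8 112.1 113. ]
-56 8 [109.  110.  110.7]
-52 10 [108.6 109.9 110. ]
-48 10 [109.  110.9 111.3]
-44 10 [107.5 108.6 109.1]
-40 57 [108.  143.5 157.7]
-36 150 [132.4 155.6 158.9]
-32 14 [ 77.9 111.2 134.9]
-28 7 [88.4 91.5 92.5]
-24 4 [91.6 93.  93.4]
lip top 405 122.97336391507703
```

The shelf top is at 111–112 and the lip underside at about 114.5. I'll go 3 mm lower, then slide in under the lip slowly.

```bash
python3 -m jog '[[[0,0,0.002,0],[0,0,0.003,0],[0,0,0.003,0]]]'
python3 -m jog '[[[0,0.008,0,0],[0,0.016,0,0],[0,0.022,0,0],[0,0.025,0,0]]]'
```

```text
t: 9.48
position: [451.9, 97.9, -10.8]
eef_rot: [-3.141, 0.0, 1.495]
ft_force: [0.2, -0.3, 0.4]
finger_gap: 85.6
grasp_force: 0.0
t: 9.98
position: [477.7, 96.0, -10.7]
eef_rot: [3.141, -0.0, 1.494]
ft_force: [-0.4, -0.2, -0.1]
finger_gap: 85.1
grasp_force: 0.0
```

```bash
python3 -m jog '[[[0,0.006,0,0],[0,0.012,0,0],[0,0.017,0,0],[0,0.02,0,0],[0,0.02,0,0]]]'
python3 -m jog '[[[0,0,-0.003,0],[0,0,-0.006,0],[0,0,-0.009,0],[0,0,-0.012,0]]]'
```

```text
t: 10.6
position: [497.1, 94.5, -10.7]
eef_rot: [3.142, -0.0, 1.495]
ft_force: [0.3, 0.4, 0.6]
finger_gap: 85.2
grasp_force: 0.0
t: 11.1
position: [496.5, 94.6, 1.3]
eef_rot: [-3.141, 0.0, 1.495]
ft_force: [1.7, 0.5, -2.6]
finger_gap: 85.0
grasp_force: 0.0
```

A downward force of 2.6 N shows the lip is being pushed. I'll raise it part of the way, then measure.

```bash
python3 -m jog '[[[0,0,-0.005,0],[0,0,-0.011,0],[0,0,-0.018,0],[0,0,-0.026,0],[0,0,-0.034,0],[0,0,-0.042,0],[0,0,-0.047,0],[0,0,-0.05,0]]]'
cat > lip.py <<'E'
from h import *
h=np.load('hood.npz');o=observe();c=cam('top');P=cloud(c).reshape(-1,3);z=P[:,2]
Q=P-h['O'];lx=Q@h['n'];ly=Q@h['ny'];k=(lx>-174)&(lx<-155)&(abs(ly)>45)&(abs(ly)<110)&(z>60)&(z<300)
print('lip top',k.sum(),np.percentile(z[k],[10,50,90]),'lower edge ~',np.median(z[k])-8.5,o['position'],np.round(o['ft_force'],1))
cv2.imwrite('pics/now.png',cv2.resize(c['frame'][100:300,170:400][...,::-1],None,fx=3,fy=3,interpolation=3))
E
python3 lip.py
```

```text
t: 12.1
position: [497.1, 94.5, 51.7]
eef_rot: [3.141, 0.0, 1.495]
ft_force: [-0.6, 0.9, -3.6]
finger_gap: 85.2
grasp_force: 0.0
lip top 434 [178.92486437 180.8165565  182.5131388 ] lower edge ~ 172.31655649709967 [497.11113153  94.50986743  51.70611518] [-0.6  0.9 -3.6]
```

View pics/now.png

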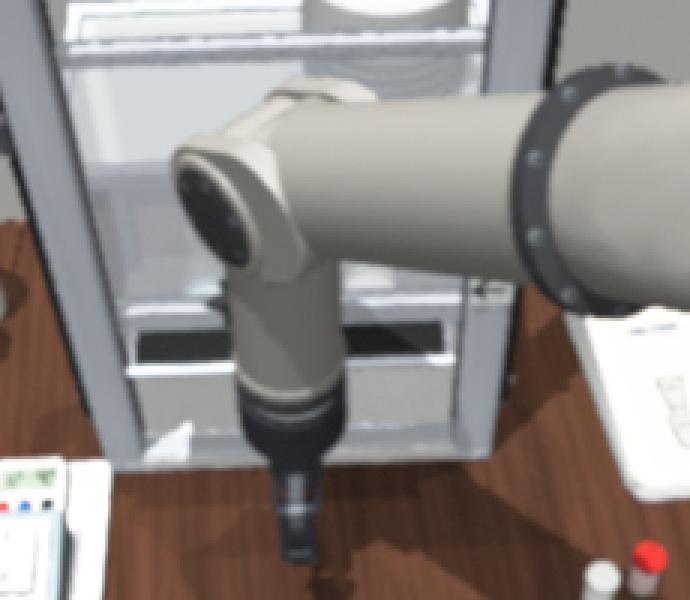

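The sash follows: its lower edge is at about 172 mm, with the label at crop (490,290) still above it. I'll go up 48 mm and measure again.

```bash
python3 -m jog '[[[0,0,-0.006,0],[0,0,-0.013,0],[0,0,-0.021,0],[0,0,-0.029,0],[0,0,-0.037,0],[0,0,-0.043,0],[0,0,-0.046,0],[0,0,-0.048,0]]]'
python3 lip.py
```

```text
t: 13.15
position: [497.2, 94.5, 99.5]
eef_rot: [3.141, -0.0, 1.495]
ft_force: [1.4, -0.2, -2.3]
finger_gap: 85.4
grasp_force: 0.0
lip top 452 [226.8373875  228.52732057 230.28284383] lower edge ~ 220.02732057184699 [497.18178427  94.46087172  99.49545967] [ 1.4 -0.2 -2.3]
```

```bash
python3 -m jog '[[[0,0,-0.002,0],[0,0,-0.004,0],[0,0,-0.004,0],[0,0,-0.004,0]]]'
python3 -m jog '[[[0,0,0.003,0],[0,0,0.008,0],[0,0,0.014,0],[0,-0.015,0.014,0],[0,-0.04,0.014,0],[0,-0.07,0.014,0],[0,-0.1,0.014,0],[0,-0.1,0.014,0]]]'
python3 - <<'E'
import lip
from h import *
h=np.load('hood.npz');n=h['n'];ny=h['ny'];O=h['O']
c=lip.c; f=c['frame'][...,::-1]
# arrow tip projected, and lip lower-front edge line projected
for z in(214,224,234): print(z,proj(c,[O-150*n-131*ny+np.array([0,0,z])]).round(1))
cv2.imwrite('pics/fin.png',cv2.resize(f[170:270,200:360],None,fx=5,fy=5,interpolation=3))
E
```

```text
t: 13.7
position: [497.0, 94.7, 103.5]
eef_rot: [3.141, -0.0, 1.495]
ft_force: [-0.8, -0.3, -0.4]
finger_gap: 85.7
grasp_force: 0.0
t: 14.7
position: [394.7, 101.9, 88.7]
eef_rot: [-3.14, 0.002, 1.497]
ft_force: [-0.4, 0.1, 0.1]
finger_gap: 85.2
grasp_force: 0.0
lip top 98 [230.91012167 232.68149842 234.5795018 ] lower edge ~ 224.1814984200957 [394.69560766 101.86470181  88.70241946] [-0.4  0.1  0.1]
214 [[327.1 199.5]]
224 [[327.4 196.5]]
234 [[327.7 193.4]]
```

View pics/fin.png

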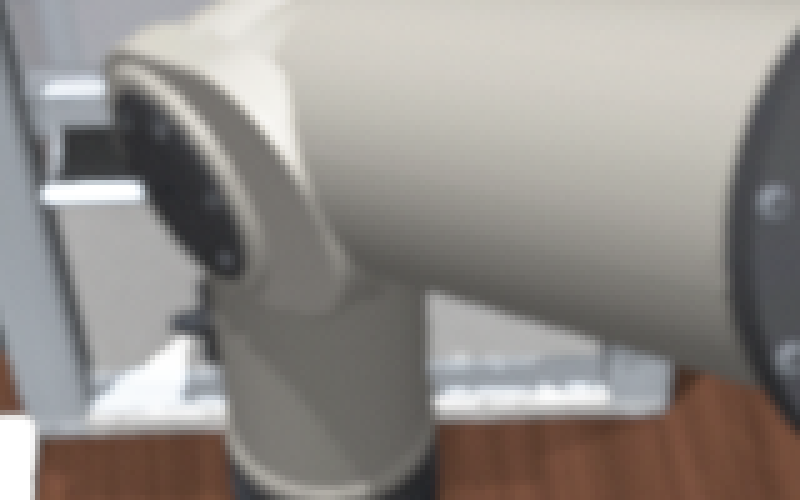

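The sash stands unsupported with its lower edge at about 224 mm, the arrow's height (the arm hides the label in this view). The arm is about 100 mm clear with no force on it.

```bash
python3 -c "
from station import sign_off;print(sign_off())"
```

```text
the job is handed in; nothing more can be done
None
```

I pressed the fan rocker on, then pushed the sash up from under its lip to about 224 mm, the arrow's height by my measurement. I used the open gripper's knuckles rather than the fingertips, because the tool could only point down. The sash stands by itself, the arm is clear, and the job is handed in at about 15 s; sign-off returned no verdict.

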